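# Hang the gauge head on the spring-balanced arm

## Robot

A 7-joint arm with a two-finger parallel gripper is mounted at the origin on the work surface. World frame = base frame: x ahead of the robot, y to its left, z up, the work surface at z = 0. Lengths are in m, angles in degrees, forces in N, time in s.
With the tool pointing down it reaches from about 0.4 to 0.875 m from the base axis. Payload 4.4 kg.
Tool frame: the origin (TCP) lies between the finger pads; the fingertips stand 11 mm ahead of it and the grasp point (between the pads) lies 8 mm behind it; z points along the fingers, y is the line along which they close (so a half turn about z gives the same grasp; the last joint's range is limited). The gripper opens to 85 mm and grips with 20 to 120 N. Pads are 22 mm wide; open, the fingers measure 114 mm over their backs; the gripper's body (76 mm by 85 mm) begins 54 mm behind the grasp point. The pads swing forward as they close: fully open they stand 13 mm farther back than shut.
Start: joints at [-73.843, 36.005, 2.206, 86.941, -1.547, 57.084, -1.146], TCP at [0.222, 0.611, 0.242] pointing down, gripper open.
Joint ranges: [-175.42, 175.42], [-21.48, 121.26], [-71.46, 75.88], [10.55, 141.38], [-63.04, 243.04], [13.31, 113.54], [-168.57, 168.57]. Speed limits (degrees/s): [147.25, 147.25, 180, 180, 180, 180, 180].

## Interface

Orientations are given as a 3x3 rotation matrix whose columns are the frame's x, y, z axes.
In Python, from workcell import monitor, eyes, manip gives the robot as it stands.
- The arm moves only by the tool apply_moves, never from a script. Its arguments are lists of equal length, an entry for each row: "jaw": the gripper's target within -1 to 1 (fully open at 1, half-way at 0, shut at -1); "linear": the shift along the world's x, y, z in units of 0.025 m (1.0 is 0.025 m), a list of three; "twist": the turn about the world's z in units of 6 degrees (1.0 is 6 degrees). In form: {"jaw": [jaw, ...], "linear": [[dx, dy, dz], ...], "twist": [twist, ...]}. A call has 1 to 5 rows; each row shifts and turns the commanded pose from where the row before left it; what a row does not reach is not made up. A row lasts 1/12 s, in which the tool goes at most 41.7 mm and 7.16 degrees, less where a joint would pass 70% of its speed; a pose out of reach is approached as far as the arm can. A call with a number of a shift or a turn outside -1 to 1 is refused whole. A call with a gripper value outside its range is refused whole. The fingers move at their own pace and stop on an object; the grip force is fixed at half the most. Time passes only in rows, so rows that do not move let the fingers close. It gives the time, the measured TCP pose, the force, the opening and the grip force at its end, in the units of the state.
- monitor.get_state(): the state, without advancing time (a new reading comes with each control period).
- eyes.capture(name): name is "scene" or "top" or "wrist"; returns a dict with "img" (480x640x3 uint8, red, green, blue), "camera_matrix" (3x3 intrinsics, pixels), "k1" (the pictures are not rectified: a ray, as slopes to the right and down, at radius r is drawn at 1 + k1 r^2 times it, then the intrinsics apply), "rvec" (rotation vector, rad) and "tvec" (3), from world to camera coordinates, as OpenCV has them. Camera axes: x right, y down, z forward; pixel columns grow to the right and rows downward; lengths in m; the calibration is good to about 2 mm. A picture is of the moment at which its call begins. There is no depth.
- manip.job_done(): hands the job in; it is judged then, once.
The state is a dict: "time": time; "joints": joint angles; "dq": joint speeds; "tau": joint torques, N m; "tcp_pos": TCP position; "ee_rot": TCP orientation; "force": force on the tool from outside, world axes, zero at the start; "moment": the same for the moment, N m; "finger_gap": finger opening in m; "gripper_force": force on a finger pad.
Only numpy, scipy, OpenCV 4.12 (cv2) and the standard library are available. Lean on these libraries where they do the work, as an engineer would, in place of code of your own. Each camera call takes 0.05 s, during which the arm holds its last target. There are 200 camera calls.

## Task

Pick up the gauge head by the black tab on top and hang it by its wire bail in the notch of the spring-balanced arm, between the collar and the upturned tip. The arm sinks under the load: ease it down slowly, let go only once the spring carries the whole weight so that the arm neither drops nor springs back, and leave the head hanging still. Do not force the arm or ram it into its bottom stop, and do not disturb the other things on the bench.

Things in the scene. Friction and masses are not known exactly. Their poses are not given: they have to be found in the camera images.
- head: Gauge head, the load: aluminium block 56 x 70 x 55 mm (x, y, z) standing on the bench, with a steel wire bail on top and a black grip tab above the bail. Origin: centre of the block's underside, z up. Alike after a half turn about z, but for a round lens on the -x face (its direction does not matter). Mass unknown, 0.25 to 0.8 kg.
- tab (a point): Centre of the head's black grip tab, 144 mm above the head's underside: 30 (x) x 16 (y) x 38 mm high, on a thin neck over the bail's peak. Pinch it across its 16 mm, along the head's y, so that the fingers stay above the arm.
- bail (a point): The wire's centre at the peak of the bail, 106 mm above the head's underside, 38 mm below the tab's centre; this rests in the notch. The bail is a gable-shaped frame of 8 mm wire in the head's y-z plane; its opening, seen along the head's x, is 44 mm wide and in the middle 47 mm high from block to wire.
- stand: Fixed stand of the balanced arm. Origin on the bench straight below the notch of the unloaded arm; its +x runs from there back along the arm to the post and pivot, 0.27 m behind, up to 0.21 m high, on a base 140 x 120 mm. So the arm points along the stand's -x, roughly towards the robot; its pivot axis is level.
- hook: The balanced arm. Origin: in the notch at its end, where the bail wire's centre rests, about 0.24 m above the bench unloaded, when the arm slopes up to its tip by 0.17 rad. The arm is a 12 mm bar (top 4 mm, underside 16 mm below the origin); the notch is about 20 mm long, from a 30 mm round collar behind to the upturned tip in front. Its axes slope with the arm: take the yaw from the stand.
- hook_tip (a point): Top of the arm's upturned, 9 mm thick tip, about 18 mm in front of the hook's origin and 14 mm above it. The bail comes over it from the front, the arm going through the opening along the head's x with the wire about 22 mm above the hook's origin, and is then lowered into the notch. The wire rubs on the arm: a sideways pull along the arm also holds it off its balance.
- wrench: Bystander: a loose steel wrench lying on the bench. Leave alone.
- punch: Bystander: a loose turned steel punch standing on the bench, 44 mm wide, 45 mm high. Leave alone.
- jar: Bystander: a loose small jar, 52 mm wide, 60 mm high. Leave alone.
- hook_spring (a point): Front end of the coil spring, 137 mm behind the notch (level pivot 270 mm behind it: the notch moves on an arc). The spring holds the arm up with little damping: pressed at the notch it starts to sink at about 1 N, then yields 13 mm per newton, so the head sinks it 20 to 90 mm, by its mass; bottom stop 133 mm down. The notch moving faster than 80 mm/s counts as dropping or springing.

How it is judged:
By the outcome, as a careful person would: the job done as asked, in the order asked, and still so for the second after the job is handed in, with the robot touching nothing.
It also fails if it takes over 70 s, if anything falls off the work surface, if the arm or the gripper's body presses on something with over 40 N, if the wrist force passes 120 N, or if a joint passes its speed limit or range.

## Working session

There is one attempt and no reset: what is moved stays moved. The work goes in short steps, Python scripts to look and compute and a tool call to move; the robot and the scene stay as the last step left them, time stands still between calls to the robot, and variables do not carry over. Pictures are saved under pics/ and viewed, at most 10 in all, crops included, and the job is handed in when it is done.

Besides the shell and the picture viewer there is one more tool, called after "Emit:" as name([rows], argument=value, ...), one row to a line, values as JSON. apply_moves: Moves the arm, as the interface text tells. Its arguments: {"type":"object","properties":{"jaw":{"type":"array"},"linear":{"type":"array"},"twist":{"type":"array"}},"required":["jaw","linear","twist"]}

```bash
ls; mkdir -p pics
cat > h.py <<'E'
import numpy as np, cv2
from workcell import monitor, eyes, manip
def cap(n,save=None):
    c=eyes.capture(n)
    if save: cv2.imwrite('pics/'+save,cv2.cvtColor(c['img'],cv2.COLOR_RGB2BGR))
    return c
def ray(c,u,v):
    K=c['camera_matrix'];d=np.array([(u-K[0,2])/K[0,0],(v-K[1,2])/K[1,1]])
    s=d.copy()
    for _ in range(20): s=d/(1+c['k1']*(s@s))
    R=cv2.Rodrigues(np.array(c['rvec'],float))[0];t=np.array(c['tvec'],float).ravel()
    w=R.T@np.array([s[0],s[1],1]);return -R.T@t,w/np.linalg.norm(w)
def onz(c,u,v,z):
    o,w=ray(c,u,v);return o+w*(z-o[2])/w[2]
def two(c1,p1,c2,p2):
    o1,w1=ray(c1,*p1);o2,w2=ray(c2,*p2)
    s=np.linalg.lstsq(np.c_[w1,-w2],o2-o1,rcond=None)[0]
    a=o1+w1*s[0];b=o2+w2*s[1];return (a+b)/2,np.linalg.norm(a-b)
def proj(c,P):
    R=cv2.Rodrigues(np.array(c['rvec'],float))[0];q=R@np.array(P)+np.array(c['tvec']).ravel()
    s=q[:2]/q[2];s=s*(1+c['k1']*(s@s));K=c['camera_matrix'];return K[0,0]*s[0]+K[0,2],K[1,1]*s[1]+K[1,2]
E
python3 - <<'E'
from h import *
for n in('scene','top'):
    c=cap(n,n+'0.png');o,_=ray(c,320,240);print(n,o.round(3))
s=monitor.get_state();print(s)
E
```

```text
pics
scene [0.845 0.518 0.956]
top [0.471 0.072 1.082]
{'time': 0.1, 'joints': array([-73.8424834 ,  36.05198669,   2.20257747,  86.98987535,
        -1.54609992,  57.08423134,  -1.14573754]), 'dq': array([ 0.0461152 , -0.22322959,  0.01254671, -0.09231875,  0.07782226,
        0.02114308,  0.00308634]), 'tau': array([ 3.46532608e-03, -5.64536190e+01,  1.23077787e+00, -1.93976337e+01,
        1.13467517e-02,  5.35903877e-03, -1.96712875e-05]), 'tcp_pos': array([0.22133136, 0.61058544, 0.24150163]), 'ee_rot': array([[-9.40128875e-01,  3.40818717e-01, -5.48286216e-04],
       [ 3.40819157e-01,  9.40127529e-01, -1.59104711e-03],
       [-2.67996703e-05, -1.68265578e-03, -9.99998584e-01]]), 'force': array([ 0.11579979,  0.11426486, -0.01524745]), 'moment': array([-0.05676419, -0.02844383, -0.02437998]), 'gripper_force': 0.0, 'finger_gap': 0.08500209154418462}
```

View pics/scene0.png

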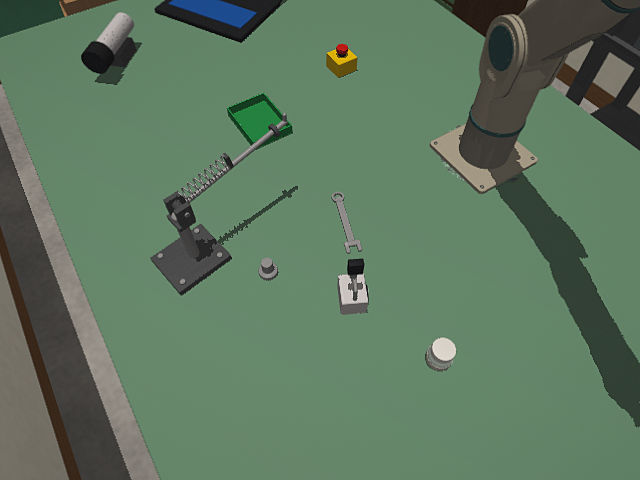

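View pics/top0.png

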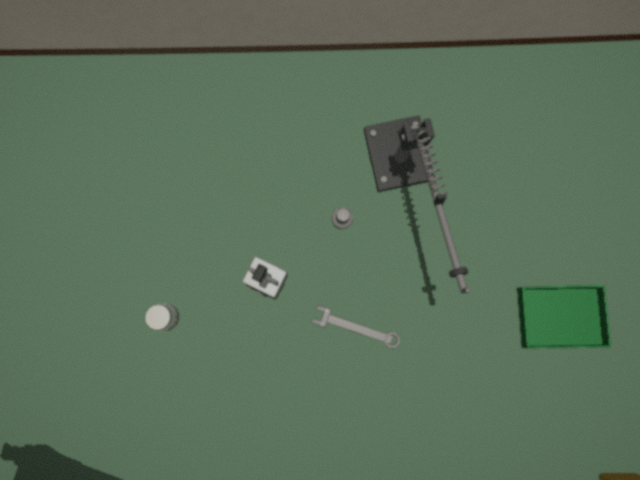

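The scene view shows the tab at about (355,267) and the arm tip at (285,120). The top view shows the tab at about (261,272), the arm tip at (463,289) and the collar at (458,271). I'll zoom in on a composite of these.

```bash
python3 - <<'E'
import cv2,numpy as np
a=cv2.imread('pics/scene0.png');b=cv2.imread('pics/top0.png')
def cr(i,x,y,w,h): return cv2.resize(i[y:y+h,x:x+w],(400,300),interpolation=cv2.INTER_CUBIC)
cv2.imwrite('pics/c1.png',np.vstack([np.hstack([cr(a,315,245,80,60+15-15),cr(a,235,100,80,60)]),np.hstack([cr(b,225,245,80,60),cr(b,420,250,80,60)])]))
E
python3 - <<'E'
from h import *
import pickle
s=cap('scene');t=cap('top');pickle.dump((s,t),open('cams.pkl','wb'))
for p1,p2 in [((355,267),(261,272)),((285,120),(463,289)),((272,130),(458,271))]:
    print(two(s,p1,t,p2))
for p in [(365,127),(379,191),(436,181),(418,117)]: print(onz(t,*p,0.01))
for p in [(343,222),(325,317),(390,340),(160,318)]: print(onz(t,*p,0.0))
print(t['camera_matrix'],t['k1'],s['k1'])
E
```

```text
(array([0.54073095, 0.16331565, 0.13951709]), np.float64(0.003897379781810285))
(array([ 0.49893456, -0.16578351,  0.24070148]), np.float64(0.002069798325870083))
(array([ 0.53003564, -0.16448599,  0.22844466]), np.float64(0.0021448627006082454))
[ 0.8511515  -0.04772694  0.01      ]
[ 0.71346497 -0.07157381  0.01      ]
[ 0.73142486 -0.19013502  0.01      ]
[ 0.8697539 -0.1596858  0.01     ]
[0.65212338 0.00430067 0.        ]
[0.45837434 0.04713975 0.        ]
[ 0.40955689 -0.08205443  0.        ]
[0.46542592 0.37947324 0.        ]
[[528.91311421   0.         313.41207668]
 [  0.         528.91311421 241.04735702]
 [  0.           0.           1.        ]] 0.044122109555786465 -0.00937575503214112
```

View pics/c1.png

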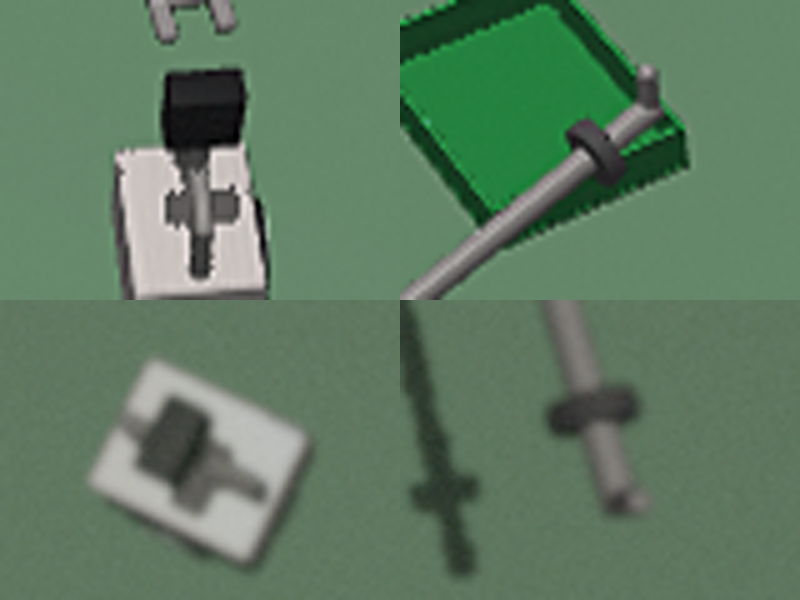

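The crops show the tab centre at scene (355.8,266.4) and top (260,272.4). The tip top is at scene (284.4,114) and top (468,289.5). The collar is at scene (274.4,130.4) and top (458.4,271.8), and the block top corners are visible in the top view.

Run:
```python
from h import *
import pickle
s,t=pickle.load(open('cams.pkl','rb'))
for n,p1,p2 in [('tab',(355.8,266.4),(260,272.4)),('tip',(284.4,114),(468,289.5)),('collar',(274.4,130.4),(458.4,271.8)),('spring',(228,160),(439,197))]:
    print(n,two(s,p1,t,p2))
cs=np.array([onz(t,225+x/5,245+(y-300)/5,.055) for x,y in [(153,358),(310,440),(250,565),(90,485)]])
print('block',cs.mean(0),[np.linalg.norm(cs[i]-cs[(i+1)%4]) for i in range(4)])
for a,b in [(0,1),(3,2),(0,3),(1,2)]:
    d=cs[b]-cs[a];print(np.degrees(np.arctan2(d[1],d[0])))
# base contour in top
g=t['img'].astype(int);m=((g.max(2)<75)&(abs(g[...,1]-g[...,0])<12)).astype(np.uint8)[100:200,355:425]
c=max(cv2.findContours(m,0,1)[0],key=cv2.contourArea)
print(cv2.minAreaRect(c))
st=monitor.get_state();R=st['ee_rot'];print('tool y dir',np.degrees(np.arctan2(R[1,1],R[0,1])),st['tcp_pos'])
```

```text
tab (array([0.53989538, 0.16467369, 0.1430702 ]), np.float64(0.003642677139092753))
tip (array([ 0.4974184 , -0.16962948,  0.25383564]), np.float64(0.0023688563631889988))
collar (array([ 0.52708905, -0.16407577,  0.22672182]), np.float64(0.0022982931119598523))
spring (array([ 0.64944338, -0.13851699,  0.2305711 ]), np.float64(0.0035949380739259485))
block [0.5380262 0.1622451 0.055    ] [np.float64(0.0692242730784244), np.float64(0.053347516095277166), np.float64(0.0694289745982597), np.float64(0.054750889480267156)]
-118.99288286459596
-117.82816160145211
152.97356298360955
153.22989921222162
((45.55882263183594, 55.264713287353516), (68.87543487548828, 61.0659294128418), 77.47119140625)
tool y dir 70.07335869874642 [0.22138522 0.6107663  0.24174846]
```

Head centre is about (0.539, 0.163) with its y at about 62°. Stand yaw is about 11.3°, and the hook origin is about (0.5125, -0.167, 0.237). Next I move above the head.

Emit:
apply_moves([
  [0.7,-1,0],
  [0.7,-1,0],
  [0.7,-1,0],
  [0.7,-1,0],
  [0.7,-1,0],
], jaw=[1,1,1,1,1], twist=[-0.25,-0.25,-0.25,-0.25,-0.25])

```text
time: 0.62
tcp_pos: [0.3096, 0.4847, 0.2422]
ee_rot: [[-0.887, 0.462, -0.0], [0.462, 0.887, -0.0], [-0.0, -0.0, -1.0]]
force: [0.6, 0.5, 0.2]
finger_gap: 0.0853
gripper_force: 0.0
```

Emit:
apply_moves([
  [0.7,-1,0],
  [0.7,-1,0],
  [0.7,-1,0],
  [0.7,-1,0],
  [0.7,-1,0],
], jaw=[1,1,1,1,1], twist=[0,0,0,0,0])

```text
time: 1.03
tcp_pos: [0.3971, 0.3598, 0.2423]
ee_rot: [[-0.888, 0.46, -0.0], [0.46, 0.888, -0.0], [0.0, -0.0, -1.0]]
force: [1.6, -0.7, -0.2]
finger_gap: 0.085
gripper_force: 0.0
```

Emit:
apply_moves([
  [0.7,-1,0],
  [0.7,-1,0],
  [0.7,-1,0],
  [0.7,-1,0],
  [0,0,0],
], jaw=[1,1,1,1,1], twist=[0,0,0,0,0])

```text
time: 1.45
tcp_pos: [0.4707, 0.2541, 0.2425]
ee_rot: [[-0.883, 0.469, 0.003], [0.469, 0.883, -0.004], [-0.004, -0.002, -1.0]]
force: [-0.3, -0.4, 0.7]
finger_gap: 0.0855
gripper_force: 0.0
```

Emit:
apply_moves([
  [0.7,-0.9,0],
  [0.7,-0.9,0],
  [0.7,-0.9,0],
  [0.6,-0.9,0],
  [0,0,0],
], jaw=[1,1,1,1,1], twist=[0,0,0,0,0])

```text
time: 1.87
tcp_pos: [0.5374, 0.1646, 0.2424]
ee_rot: [[-0.884, 0.468, 0.003], [0.468, 0.884, -0.004], [-0.004, -0.002, -1.0]]
force: [0.3, -0.5, 0.3]
finger_gap: 0.0854
gripper_force: 0.0
```

Run:
```python
from h import *
c=cap('wrist','w1.png')
st=monitor.get_state();R=st['ee_rot'];print('tool y',np.degrees(np.arctan2(R[1,1],R[0,1])),st['tcp_pos'],st['force'])
print(ray(c,320,240),[proj(c,(.539,.163,z)) for z in(.163,.125,.055)])
```

```text
tool y 62.22338131210944 [0.53557358 0.16762494 0.24220396] [-1.26863274  0.94450911  0.88443707]
(array([0.47122877, 0.20023999, 0.37425615]), array([ 0.26536919, -0.13841781, -0.95415916])) [(np.float64(317.5724153525706), np.float64(255.76391446047288)), (np.float64(317.83774542631295), np.float64(238.9352342604897)), (np.float64(318.17283117756944), np.float64(217.68750742583148))]
```

View pics/w1.png

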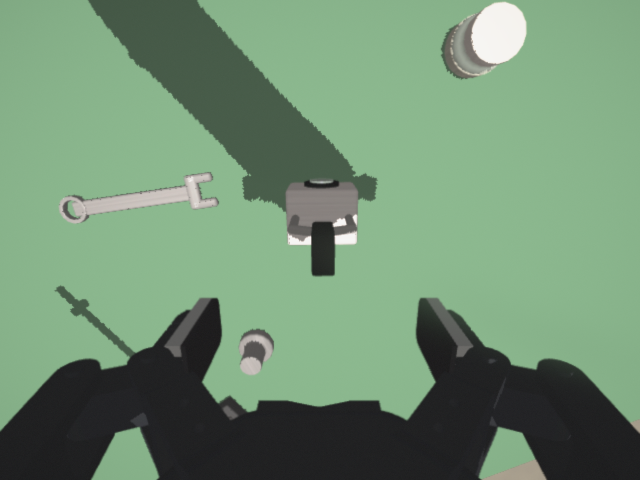

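The wrist view shows the tab black at columns 311–335 and rows 222–275. The jaws are aligned with it, and the lens faces the camera.

Run:
```python
from h import *
c=cap('wrist')
g=c['img'].max(2);m=(g[215:285,295:350]<45).astype(np.uint8)
cnt=max(cv2.findContours(m,0,1)[0],key=cv2.contourArea);print(cv2.boundingRect(cnt),cv2.minAreaRect(cnt))
m2=m[48:58];xs=np.where(m2)[1];u=(xs.min()+xs.max())/2+295+.0; v=215+np.where(m)[0].max()+.5
print(u,v,xs.min(),xs.max())
p=onz(c,u,v,.163);a=np.radians(-27.5);print('tab',p-.015*np.array([np.cos(a),np.sin(a),0]))
w=onz(c,xs.min()+295,v,.163)-onz(c,xs.max()+296,v,.163);print('width',np.linalg.norm(w))
st=monitor.get_state();print(st['tcp_pos'],st['force'])
```

```text
(14, 12, 22, 52) ((24.32573699951172, 37.529354095458984), (51.408931732177734, 20.418621063232422), 88.56790161132812)
320.0 278.5 15 35
tab [0.53903942 0.16695188 0.163     ]
width 0.01434394012167904
[0.53427388 0.17009376 0.24206718] [ 0.06493113 -0.03195625 -0.73257966]
```

Emit:
apply_moves([
  [0.2,-0.2,-0.9],
  [0,0,-0.9],
  [0,0,-0.9],
  [0,0,-0.8],
  [0,0,-0.54],
], jaw=[1,1,1,1,1], twist=[0,0,0,0,0])

```text
time: 2.38
tcp_pos: [0.537, 0.1679, 0.1394]
ee_rot: [[-0.889, 0.458, -0.003], [0.458, 0.889, 0.0], [0.003, -0.001, -1.0]]
force: [-1.1, 0.4, 0.0]
finger_gap: 0.0853
gripper_force: 0.0
```

Emit:
apply_moves([
  [0,0,0],
  [0,0,0],
  [0,0,0],
], jaw=[1,1,1], twist=[0,0,0])

```text
time: 2.63
tcp_pos: [0.5392, 0.1673, 0.1421]
ee_rot: [[-0.888, 0.459, 0.001], [0.459, 0.888, 0.001], [-0.0, 0.001, -1.0]]
force: [0.2, -0.3, 1.1]
finger_gap: 0.0856
gripper_force: 0.0
```

Run:
```python
from h import *
st=monitor.get_state();print(st['tcp_pos'],st['force'])
c=cap('wrist','w2.png')
```

```text
[0.53919108 0.16728233 0.14213341] [ 0.16164334 -0.34582424  1.12562512]
```

View pics/w2.png

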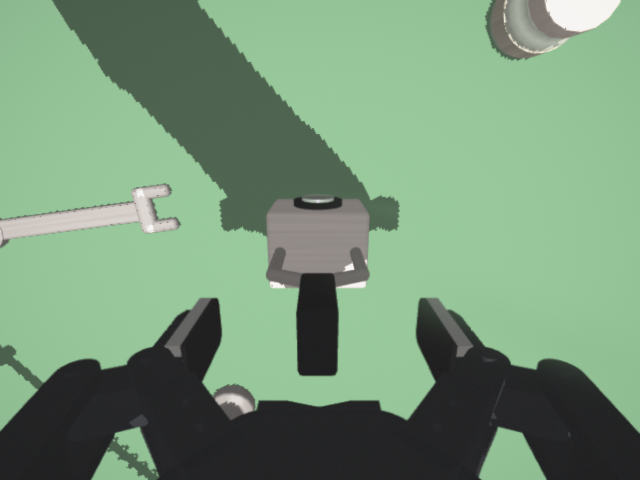

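The tab is centred between the pads (columns 297–338). Closing the gripper.

Emit:
apply_moves([
  [0,0,0],
  [0,0,0],
  [0,0,0],
  [0,0,0],
  [0,0,0],
], jaw=[-1,-1,-1,-1,-1], twist=[0,0,0,0,0])

```text
time: 3.1
tcp_pos: [0.5391, 0.1661, 0.1415]
ee_rot: [[-0.888, 0.461, 0.0], [0.461, 0.888, 0.0], [-0.0, 0.0, -1.0]]
force: [0.6, -0.1, -0.0]
finger_gap: 0.0257
gripper_force: 0.0
```

Emit:
apply_moves([
  [0,0,0],
  [0,0,0],
  [0,0,0],
  [0,0,0],
  [0,0,0],
], jaw=[-1,-1,-1,-1,-1], twist=[0,0,0,0,0])

```text
time: 3.52
tcp_pos: [0.5394, 0.1663, 0.1415]
ee_rot: [[-0.888, 0.461, 0.001], [0.461, 0.888, 0.0], [-0.001, 0.001, -1.0]]
force: [0.1, 0.4, 1.6]
finger_gap: 0.015
gripper_force: 59.1
```

Emit:
apply_moves([
  [0,0,0.4],
  [0,0,0.8],
  [0,0,1],
  [0,0,1],
  [0,0,1],
], jaw=[-1,-1,-1,-1,-1], twist=[0,0,0,0,0])

```text
time: 3.93
tcp_pos: [0.5379, 0.1655, 0.2472]
ee_rot: [[-0.887, 0.461, -0.002], [0.461, 0.887, -0.001], [0.002, -0.002, -1.0]]
force: [0.6, 0.1, -2.0]
finger_gap: 0.0152
gripper_force: 58.8
```

Emit:
apply_moves([
  [-0.2,-0.4,0.9],
  [-0.4,-0.7,0.8],
  [-0.4,-0.9,0.4],
  [-0.4,-0.9,0.1],
  [-0.4,-0.9,0],
], jaw=[-1,-1,-1,-1,-1], twist=[0.3,0.6,0.7,0.7,0.7])

```text
time: 4.35
tcp_pos: [0.4931, 0.0699, 0.3024]
ee_rot: [[-0.987, 0.16, 0.001], [0.16, 0.987, -0.0], [-0.001, -0.0, -1.0]]
force: [0.5, -0.4, -2.8]
finger_gap: 0.0153
gripper_force: 58.9
```

Emit:
apply_moves([
  [-0.4,-0.9,0],
  [-0.4,-0.9,0],
  [-0.4,-0.9,0],
  [-0.3,-0.9,0],
  [-0.2,-0.7,0],
], jaw=[-1,-1,-1,-1,-1], twist=[0.7,0.7,0.7,0.7,0.65])

```text
time: 4.77
tcp_pos: [0.4492, -0.0385, 0.3013]
ee_rot: [[-0.98, -0.197, -0.003], [-0.197, 0.98, -0.001], [0.003, -0.0, -1.0]]
force: [-0.1, 0.1, -3.3]
finger_gap: 0.0153
gripper_force: 58.9
```

Emit:
apply_moves([
  [-0.2,-0.8,0],
  [-0.2,-0.8,0],
  [-0.2,-0.8,0],
  [-0.2,-0.8,0],
  [-0.1,-0.8,0],
], jaw=[-1,-1,-1,-1,-1], twist=[0,0,0,0,0])

```text
time: 5.18
tcp_pos: [0.4271, -0.1373, 0.3013]
ee_rot: [[-0.981, -0.195, -0.002], [-0.195, 0.981, 0.0], [0.002, 0.001, -1.0]]
force: [0.2, 0.2, -2.6]
finger_gap: 0.015
gripper_force: 58.9
```

Emit:
apply_moves([
  [0,-0.8,0],
  [0,-0.5,0],
  [0,-0.2,0],
  [0,0,0],
  [0,0,0],
], jaw=[-1,-1,-1,-1,-1], twist=[0,0,0,0,0])

```text
time: 5.6
tcp_pos: [0.4286, -0.1731, 0.3012]
ee_rot: [[-0.981, -0.196, -0.001], [-0.196, 0.981, 0.001], [0.001, 0.001, -1.0]]
force: [-0.9, 0.5, -2.2]
finger_gap: 0.0153
gripper_force: 58.9
```

Emit:
apply_moves([
  [0,0,0],
  [0,0,0],
  [0,0,0],
  [0,0,0],
  [0,0,0],
], jaw=[-1,-1,-1,-1,-1], twist=[0,0,0,0,0])

```text
time: 6.02
tcp_pos: [0.4291, -0.1735, 0.3013]
ee_rot: [[-0.981, -0.196, -0.0], [-0.196, 0.981, 0.0], [0.0, 0.0, -1.0]]
force: [1.4, 0.4, -3.1]
finger_gap: 0.0149
gripper_force: 58.9
```

Run:
```python
from h import *
import pickle
f=[]
for i in range(6):
    c=cap('wrist');f.append(monitor.get_state()['force'])
s=cap('scene','s2.png');t=cap('top','t2.png');w=cap('wrist','w3.png');st=monitor.get_state()
pickle.dump((s,t,w,st),open('c2.pkl','wb'))
print(np.mean(f,0),np.std(f,0),st['tcp_pos'],st['ee_rot'][:,1],st['moment'],st['force'])
def cr(i,x,y,w,h): return cv2.resize(i[y:y+h,x:x+w],(400,300),interpolation=cv2.INTER_CUBIC)
S,T,W=[cv2.imread('pics/'+n) for n in('s2.png','t2.png','w3.png')]
cv2.imwrite('pics/c2.png',np.vstack([np.hstack([cr(S,235,85,120,90),cr(T,410,240,80,60)]),np.hstack([cr(W,0,0,640,480),cr(W,240,240,160,120)])]))
print(proj(w,(.5125,-.1666,.237)),proj(w,(.4974,-.1696,.254)))
```

```text
[-0.08887743  0.03184703 -2.50479809] [0.42451271 0.23619127 0.38483061] [ 0.4289992  -0.17391199  0.30129233] [-1.95381022e-01  9.80727411e-01  4.59180659e-05] [-0.04278207  0.01415692 -0.01198856] [-0.60120757 -0.12879956 -2.35315497]
(np.float64(305.32532539783426), np.float64(372.82218813888)) (np.float64(304.0421112218215), np.float64(370.5291779801696))
```

View pics/c2.png

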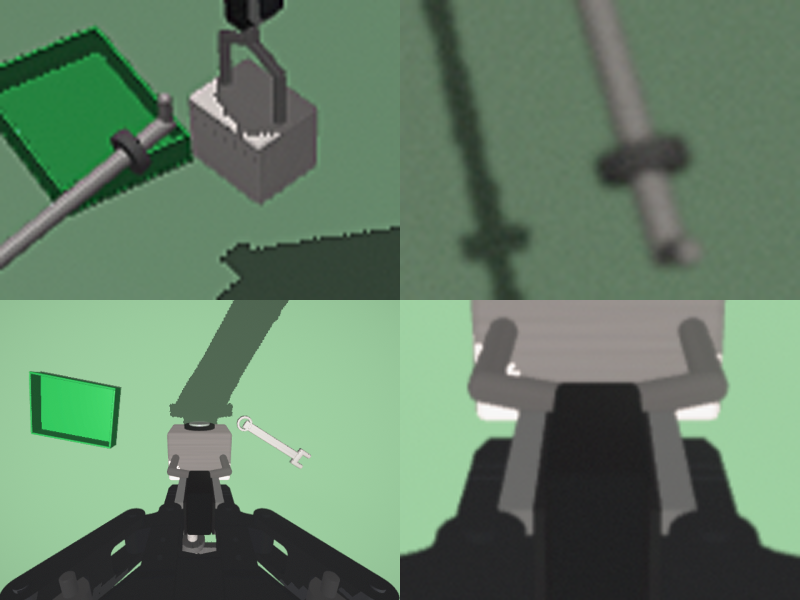

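The composite shows the tip top at scene (284.5,113.5), the bail peak at about (310,97) and the block's front top corner at (313.6,130). The held head sits straight. I'll check scene-camera bias against the known head pose.

Run:
```python
from h import *
import pickle
s,t,w,st=pickle.load(open('c2.pkl','rb'))
y=st['ee_rot'][:,1];x=np.array([y[1],-y[0],0]);o=st['tcp_pos']-[0,0,.1415]
P=lambda a,b,c:o+a*x+b*y+np.array([0,0,c])
for n,q in [('bail',(0,0,.106)),('far',(.028,-.035,.055)),('A',(.028,.035,.055)),('B',(-.028,.035,.055)),('Abot',(.028,.035,0)),('bailtop rear',(0.004,0,.106))]:
    print(n,np.round(proj(s,P(*q)),1))
print('yaw x',np.degrees(np.arctan2(x[1],x[0])))
# subpixel tip top in scene, upscaled
print(two(s,(284.5,113.5),t,(468,290)))
```

```text
bail [310.3  96.5]
far [290.7 112.7]
A [312.3 128.9]
B [330.7 116.4]
Abot [312.6 146.7]
bailtop rear [308.9  97.3]
yaw x 11.26698268271132
(array([ 0.49685008, -0.16944261,  0.25499872]), np.float64(0.0017495655246473475))
```

Emit:
apply_moves([
  [0.2,-0.05,-0.06],
  [0.2,-0.05,-0.06],
  [0.2,-0.05,-0.06],
  [0.25,-0.04,-0.05],
  [0,0,0],
], jaw=[-1,-1,-1,-1,-1], twist=[0,0,0,0,0])

```text
time: 6.88
tcp_pos: [0.4519, -0.1788, 0.2952]
ee_rot: [[-0.981, -0.196, 0.001], [-0.196, 0.981, -0.0], [-0.001, -0.0, -1.0]]
force: [1.5, 0.4, -2.2]
finger_gap: 0.0151
gripper_force: 58.9
```

Emit:
apply_moves([
  [0,0,0],
  [0,0,0],
  [0,0,0],
  [0,0,0],
], jaw=[-1,-1,-1,-1], twist=[0,0,0,0])

```text
time: 7.22
tcp_pos: [0.45, -0.1786, 0.2956]
ee_rot: [[-0.981, -0.195, -0.0], [-0.195, 0.981, 0.0], [0.0, 0.0, -1.0]]
force: [0.2, 0.1, -2.2]
finger_gap: 0.015
gripper_force: 58.9
```

Run:
```python
from h import *
import pickle
s=cap('scene','s3.png');w=cap('wrist','w4.png');t=cap('top','t3.png');st=monitor.get_state();f=st['force']
print(st['tcp_pos'],st['ee_rot'][:,1],f)
tip=np.array([.4968,-.1694,.2545])
print('scene',proj(s,tip),'wrist',proj(w,tip),proj(w,tip+[.0297,.0055,-.028]))
b=st['tcp_pos']-[0,0,.0355];print('bail s',proj(s,b),'w',proj(w,b))
cr=lambda i,x,y,W,H:cv2.resize(i[y:y+H,x:x+W],(400,300),interpolation=cv2.INTER_CUBIC)
S,W,T=[cv2.imread('pics/'+n) for n in('s3.png','w4.png','t3.png')]
cv2.imwrite('pics/c3.png',np.hstack([cr(S,255,75,80,60),cr(cv2.convertScaleAbs(W,alpha=1.5,beta=20),272,340,80,60)]))
```

```text
[ 0.45014724 -0.17863604  0.29565626] [-1.95412757e-01  9.80721088e-01 -5.02000650e-05] [-0.29541785  0.0260845  -3.09879062]
scene (np.float64(284.1359246067492), np.float64(113.59472201289262)) wrist (np.float64(318.25327184891916), np.float64(349.06323436766144)) (np.float64(317.7306305551019), np.float64(361.75731257368193))
bail s (np.float64(300.74623251138587), np.float64(100.87604943005488)) w (np.float64(318.35213302255556), np.float64(280.15566356547595))
```

View pics/c3.png

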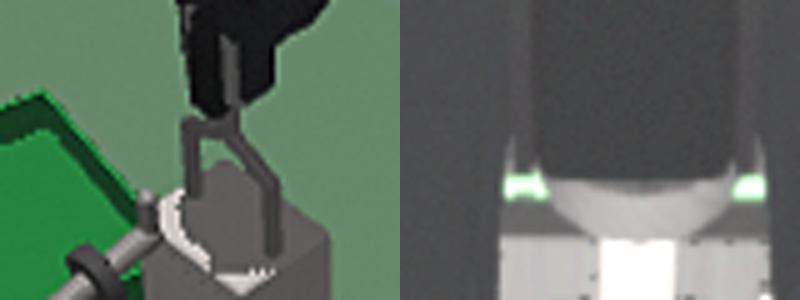

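Everything lines up laterally within about 0.5 mm, and the tip top reads about 0.2545. Advancing along the arm.

Emit:
apply_moves([
  [0.31,0.062,0],
  [0.31,0.062,0],
  [0.31,0.062,0],
  [0.31,0.062,0],
  [0,0,0],
], jaw=[-1,-1,-1,-1,-1], twist=[0,0,0,0,0])

```text
time: 7.78
tcp_pos: [0.4837, -0.1715, 0.2955]
ee_rot: [[-0.98, -0.197, 0.002], [-0.197, 0.98, 0.0], [-0.002, -0.0, -1.0]]
force: [0.8, 0.4, -2.3]
finger_gap: 0.0151
gripper_force: 58.9
```

Emit:
apply_moves([
  [0.16,0.031,0],
  [0.16,0.031,0],
  [0.16,0.031,0],
  [0,0,0],
  [0,0,0],
], jaw=[-1,-1,-1,-1,-1], twist=[0,0,0,0,0])

```text
time: 8.2
tcp_pos: [0.493, -0.1699, 0.2954]
ee_rot: [[-0.981, -0.195, -0.001], [-0.195, 0.981, 0.001], [0.001, 0.001, -1.0]]
force: [-0.9, 0.7, -2.1]
finger_gap: 0.0153
gripper_force: 59.1
```

Run:
```python
from h import *
s=cap('scene','s4.png');t=cap('top','t4.png');st=monitor.get_state()
d=st['tcp_pos']-[.4968,-.1694,0];print(st['tcp_pos'],st['force'],'past tip',d@[.9807,.1954,0],'lat',d@[-.1954,.9807,0])
cr=lambda i,x,y,W,H:cv2.resize(i[y:y+H,x:x+W],(400,300),interpolation=cv2.INTER_CUBIC)
cv2.imwrite('pics/c4.png',np.hstack([cr(cv2.imread('pics/s4.png'),240,75,80,60),cr(cv2.imread('pics/t4.png'),420,240,80,60)]))
```

```text
[ 0.4937905  -0.17009664  0.29575546] [-0.64352715 -0.3803752  -1.55657376] past tip -0.003087539378849847 lat -9.514275132089308e-05
```

View pics/c4.png

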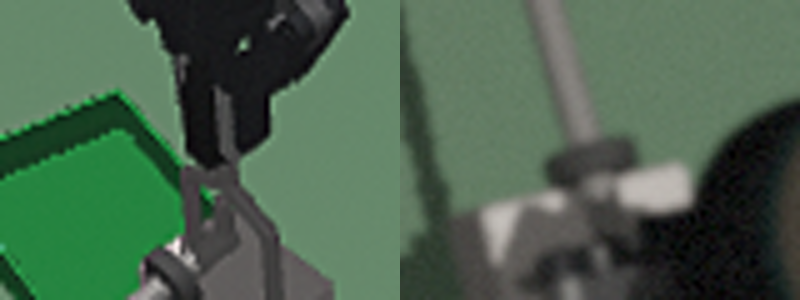

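The bail peak at scene (285,111) is just over the tip, the arm passes through the opening and nothing is touching. Continuing.

Emit:
apply_moves([
  [0.16,0.031,0],
  [0.16,0.031,0],
  [0.16,0.031,0],
  [0.16,0.031,0],
  [0,0,0],
], jaw=[-1,-1,-1,-1,-1], twist=[0,0,0,0,0])

```text
time: 8.72
tcp_pos: [0.5106, -0.1666, 0.2955]
ee_rot: [[-0.981, -0.196, 0.001], [-0.196, 0.981, 0.0], [-0.001, -0.0, -1.0]]
force: [0.1, -0.3, -3.4]
finger_gap: 0.0151
gripper_force: 58.9
```

Emit:
apply_moves([
  [0,0,0],
  [0,0,0],
  [0,0,0],
  [0,0,0],
  [0,0,0],
], jaw=[-1,-1,-1,-1,-1], twist=[0,0,0,0,0])

```text
time: 9.13
tcp_pos: [0.5092, -0.1671, 0.2956]
ee_rot: [[-0.981, -0.195, -0.0], [-0.195, 0.981, -0.0], [0.0, -0.0, -1.0]]
force: [-0.4, -0.7, -3.1]
finger_gap: 0.0153
gripper_force: 58.9
```

```bash
cat > f.py <<'E'
from h import *
import sys
f=[];n=int(sys.argv[1]) if len(sys.argv)>1 else 8
for i in range(n): 
    c=cap('scene');st=monitor.get_state();f.append(np.r_[st['force'],st['moment']])
cv2.imwrite('pics/last.png',c['img'][...,::-1])
d=st['tcp_pos']-[.4968,-.1694,0];print(st['time'],st['tcp_pos'],'F',np.mean(f,0).round(3),np.std(f,0).round(2),'past tip',d@[.9807,.1954,0],'lat',d@[-.1954,.9807,0])
F=np.mean(f,0);print('F along arm',F[:3]@[.9807,.1954,0])
E
python3 f.py 10
```

```text
9.6333 [ 0.509267   -0.16701234  0.29557411] F [ 4.000e-02  1.300e-02 -2.596e+00  2.000e-03  1.200e-02 -2.000e-03] [0.34 0.37 0.64 0.01 0.03 0.01] past tip 0.012692935626037459 lat -9.446917931770525e-05
F along arm 0.041638136845857564
```

Emit:
apply_moves([
  [0.03,0.006,-0.16],
  [0.03,0.006,-0.16],
  [0,0,-0.16],
  [0,0,-0.12],
  [0,0,-0.08],
], jaw=[-1,-1,-1,-1,-1], twist=[0,0,0,0,0])

```text
time: 10.05
tcp_pos: [0.5104, -0.1666, 0.2778]
ee_rot: [[-0.981, -0.195, -0.001], [-0.195, 0.981, 0.0], [0.001, 0.001, -1.0]]
force: [-0.4, 0.2, -2.1]
finger_gap: 0.0152
gripper_force: 59.1
```

```bash
python3 f.py 8
```

```text
10.45 [ 0.51085602 -0.16670914  0.27874038] F [-0.494  0.523 -2.091  0.088  0.066  0.014] [0.35 0.28 0.61 0.03 0.04 0.04] past tip 0.014310536826404619 lat -0.0001076157626464458
F along arm -0.38176340375188633
```

Emit:
apply_moves([
  [0,0,-0.04],
  [0,0,-0.04],
  [0,0,-0.04],
  [0,0,-0.04],
  [0,0,0],
], jaw=[-1,-1,-1,-1,-1], twist=[0,0,0,0,0])

```text
time: 10.87
tcp_pos: [0.5107, -0.1667, 0.2744]
ee_rot: [[-0.981, -0.195, -0.0], [-0.195, 0.981, 0.0], [0.0, 0.0, -1.0]]
force: [-0.5, 0.2, -0.8]
finger_gap: 0.0152
gripper_force: 59.1
```

```bash
python3 f.py 12
```

```text
11.4667 [ 0.51077781 -0.16674973  0.27456738] F [-0.404  0.221 -2.06   0.04   0.123 -0.009] [0.49 0.45 0.46 0.03 0.03 0.03] past tip 0.014225904512623138 lat -0.00013214246662875983
F along arm -0.3527185450205675
```

Run:
```python
from h import *
s=cap('scene','s5.png');w=cap('wrist','w5.png');t=cap('top','t5.png');st=monitor.get_state();print(st['force'],st['moment'])
cr=lambda i,x,y,W,H:cv2.resize(i[y:y+H,x:x+W],(400,300),interpolation=cv2.INTER_CUBIC)
r=lambda n:cv2.imread('pics/'+n)
cv2.imwrite('pics/c5.png',np.vstack([np.hstack([cr(r('s5.png'),250,85,64,48),cr(r('t5.png'),420,240,80,60)]),np.hstack([cr(r('s0.png') if 0 else r('scene0.png'),250,85,64,48),cr(cv2.convertScaleAbs(r('w5.png'),alpha=1.5,beta=20),240,240,160,120)])]))
for n,p in [('wire',st['tcp_pos']-[0,0,.0355]),('tip',(.4968,-.1694,.2545))]:
    q=proj(s,p);print(n,q,((q[0]-250)*6.25,(q[1]-85)*6.25))
```

```text
[-0.69143456  0.70096175 -3.34742642] [ 0.05673026  0.09709035 -0.02657067]
wire (np.float64(279.512321058464), np.float64(122.31695967556875)) (np.float64(184.45200661540008), np.float64(233.23099797230472))
tip (np.float64(284.1359246067492), np.float64(113.59472201289262)) (np.float64(213.3495287921825), np.float64(178.71701258057885))
```

View pics/c5.png

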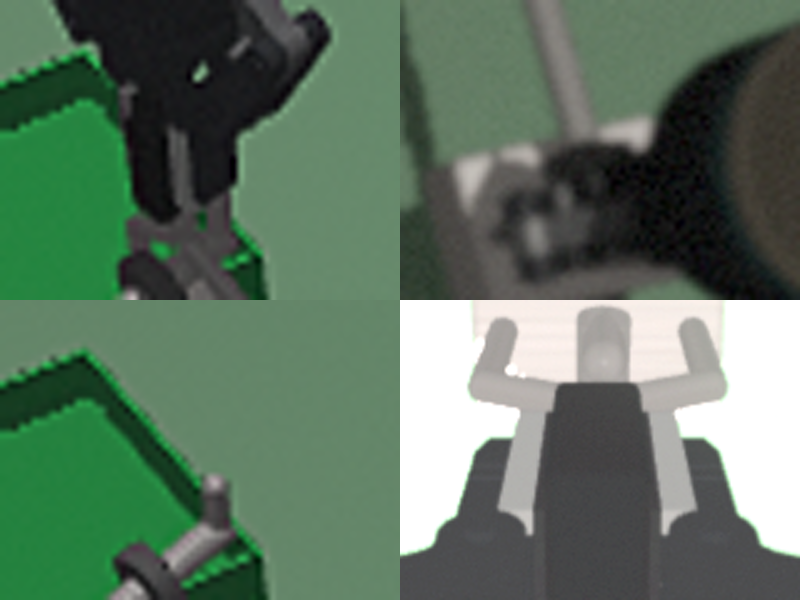

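In the wrist view the tip stands in front of the tab at about (321.7,264) and is laterally centred (tab centre column 321.6). The scene view shows the arm through the opening and the collar essentially unmoved. I'll find where the tip is relative to the wire.

Run:
```python
from h import *
w=cap('wrist');st=monitor.get_state();y=st['ee_rot'][:,1];x=np.array([y[1],-y[0],0])
# tip top disc: print row profile at the centre column
g=w['img'][240:275,312:332].mean(2);print(g[:,6:13].mean(1).round(0))
for v in (262,264,266):
  for z in(.252,.2545): d=onz(w,321.7,v,z)-st['tcp_pos'];print(v,z,'along',d@x*1e3,'lat',d@y*1e3)
# known: bail shoulder wire / tab top-front edge check: tab front bottom edge 
d=onz(w,321.6,240+(383-300)/2.5,st['tcp_pos'][2]-.1415+.125)-st['tcp_pos'];print('tab bottom front edge',d@x*1e3,'expect -15')
d=[onz(w,240+(u-400)/2.5,240+(v-300)/2.5,.055+st['tcp_pos'][2]-.1415)-st['tcp_pos'] for u,v in((475,300),(723,300))]
print([(a@x*1e3,a@y*1e3) for a in d])
```

```text
[147. 142. 124. 102.  98.  97.  95.  94.  94.  95.  95.  94.  94.  94.
  94.  95.  96.  99. 102. 104. 105. 106. 108. 110. 111. 111. 109. 107.
 106. 105. 104. 101.  87.  45.  35.]
262 0.252 along -15.405806481338985 lat 1.6648667273377986
262 0.2545 along -16.359383490809076 lat 1.6410468703374912
264 0.252 along -14.352588992676992 lat 1.668244428057562
264 0.2545 along -15.323176778177228 lat 1.6443700169778832
266 0.252 along -13.295382329046443 lat 1.6716372525216159
266 0.2545 along -14.283045320727874 lat 1.6477080430952573
tab bottom front edge -12.001749245867924 expect -15
[(np.float64(-7.00498572532884), np.float64(-33.02581004215424)), (np.float64(-7.048549110425684), np.float64(34.60053816963771))]
```

The head sits 1–3 mm further back in the grip than I assumed, so the wire is probably brushing the collar. Easing forward 3 mm.

Emit:
apply_moves([
  [-0.04,-0.008,0],
  [-0.04,-0.008,0],
  [-0.04,-0.008,0],
  [0,0,0],
  [0,0,0],
], jaw=[-1,-1,-1,-1,-1], twist=[0,0,0,0,0])

```text
time: 12.08
tcp_pos: [0.5077, -0.1673, 0.2746]
ee_rot: [[-0.981, -0.195, -0.0], [-0.195, 0.981, 0.0], [0.0, 0.0, -1.0]]
force: [0.5, -0.3, -0.9]
finger_gap: 0.0154
gripper_force: 59.1
```

```bash
python3 f.py 14
```

```text
12.7833 [ 0.50774385 -0.16729943  0.27454999] F [ 0.157  0.539 -1.842  0.149 -0.005 -0.004] [0.54 0.54 0.46 0.02 0.03 0.04] past tip 0.011143080937549186 lat -7.839480264290843e-05
F along arm 0.25951458063031435
```

Emit:
apply_moves([
  [-0.006,0.03,0],
  [-0.006,0.03,0],
  [0,0,0],
  [0,0,0],
  [0,0,0],
], jaw=[-1,-1,-1,-1,-1], twist=[0,0,0,0,0])

```text
time: 13.2
tcp_pos: [0.5075, -0.166, 0.2746]
ee_rot: [[-0.981, -0.195, 0.0], [-0.195, 0.981, -0.0], [-0.0, -0.0, -1.0]]
force: [-0.3, -0.3, -1.4]
finger_gap: 0.0153
gripper_force: 59.1
```

```bash
python3 f.py 12
```

```text
13.8 [ 0.50750469 -0.16593805  0.27459491] F [ 0.272 -0.745 -1.908 -0.204 -0.074 -0.   ] [0.6  0.43 0.61 0.06 0.03 0.03] past tip 0.011174555533113568 lat 0.0013034349420792026
F along arm 0.12132849151492978
```

Emit:
apply_moves([
  [0.006,-0.03,0],
  [-0.006,-0.001,-0.04],
  [-0.006,-0.001,-0.04],
  [-0.006,-0.001,-0.04],
  [-0.006,-0.001,-0.04],
], jaw=[-1,-1,-1,-1,-1], twist=[0,0,0,0,0])

```text
time: 14.22
tcp_pos: [0.5069, -0.1664, 0.2704]
ee_rot: [[-0.981, -0.196, -0.0], [-0.196, 0.981, 0.0], [0.0, 0.0, -1.0]]
force: [0.4, -0.2, -1.7]
finger_gap: 0.015
gripper_force: 59.1
```

Emit:
apply_moves([
  [-0.006,-0.001,-0.04],
  [-0.006,-0.001,-0.04],
  [-0.006,-0.001,-0.04],
  [-0.006,-0.001,-0.04],
  [0,0,0],
], jaw=[-1,-1,-1,-1,-1], twist=[0,0,0,0,0])

```text
time: 14.63
tcp_pos: [0.5063, -0.1666, 0.2663]
ee_rot: [[-0.981, -0.195, -0.0], [-0.195, 0.981, 0.0], [0.0, 0.0, -1.0]]
force: [-1.2, 0.2, -1.9]
finger_gap: 0.0154
gripper_force: 59.2
```

```bash
python3 f.py 16
```

```text
15.4333 [ 0.50641281 -0.1666841   0.26654693] F [-0.359  1.222 -1.318  0.304  0.099  0.005] [0.62 0.53 0.42 0.05 0.03 0.03] past tip 0.009957973387591829 lat 0.0007851394223068603
F along arm -0.11289136299823462
```

Emit:
apply_moves([
  [-0.012,0.02,-0.04],
  [-0.008,-0.001,-0.04],
  [-0.006,-0.001,-0.04],
  [-0.006,-0.001,-0.04],
  [-0.006,-0.001,-0.04],
], jaw=[-1,-1,-1,-1,-1], twist=[0,0,0,0,0])

```text
time: 15.85
tcp_pos: [0.5057, -0.1667, 0.2616]
ee_rot: [[-0.981, -0.195, 0.001], [-0.195, 0.981, -0.0], [-0.0, -0.001, -1.0]]
force: [1.3, -0.5, -0.9]
finger_gap: 0.0153
gripper_force: 59.2
```

Emit:
apply_moves([
  [-0.005,-0.001,-0.04],
  [-0.005,-0.001,-0.04],
  [-0.005,-0.001,-0.04],
  [0,0,0],
  [0,0,0],
], jaw=[-1,-1,-1,-1,-1], twist=[0,0,0,0,0])

```text
time: 16.27
tcp_pos: [0.5053, -0.1666, 0.2586]
ee_rot: [[-0.981, -0.195, 0.0], [-0.195, 0.981, -0.0], [-0.0, -0.0, -1.0]]
force: [0.5, -1.0, -0.3]
finger_gap: 0.0154
gripper_force: 59.2
```

```bash
python3 f.py 20
```

```text
17.2667 [ 0.50513768 -0.16651335  0.25857881] F [ 1.031 -1.263 -0.715 -0.282 -0.244  0.01 ] [0.48 0.52 0.45 0.05 0.04 0.04] past tip 0.008740816996755468 lat 0.0012017575603601696
F along arm 0.7638072061877946
```

Emit:
apply_moves([
  [0.014,-0.008,-0.04],
  [-0.004,-0.001,-0.04],
  [-0.004,-0.001,-0.04],
  [-0.004,-0.001,-0.04],
  [-0.004,-0.001,-0.04],
], jaw=[-1,-1,-1,-1,-1], twist=[0,0,0,0,0])

```text
time: 17.68
tcp_pos: [0.5048, -0.1667, 0.2533]
ee_rot: [[-0.981, -0.196, -0.001], [-0.196, 0.981, 0.0], [0.001, 0.0, -1.0]]
force: [-0.1, -0.7, 0.1]
finger_gap: 0.0154
gripper_force: 59.3
```

Emit:
apply_moves([
  [-0.004,-0.001,-0.04],
  [-0.004,-0.001,-0.04],
  [0,0,0],
  [0,0,0],
  [0,0,0],
], jaw=[-1,-1,-1,-1,-1], twist=[0,0,0,0,0])

```text
time: 18.1
tcp_pos: [0.5046, -0.1667, 0.2515]
ee_rot: [[-0.981, -0.196, -0.001], [-0.196, 0.981, 0.0], [0.0, 0.0, -1.0]]
force: [-1.5, -1.1, -0.3]
finger_gap: 0.0152
gripper_force: 59.3
```

```bash
python3 f.py 24
```

```text
19.3 [ 0.50485235 -0.16669329  0.25156437] F [-1.125 -0.447 -0.06  -0.095  0.285  0.008] [0.51 0.43 0.4  0.04 0.05 0.04] past tip 0.008425828861887035 lat 0.0010810383962233919
F along arm -1.1902834307380663
```

Emit:
apply_moves([
  [-0.007,-0.005,0],
  [0,0,0],
  [0,0,0],
], jaw=[-1,-1,-1], twist=[0,0,0])

```text
time: 19.55
tcp_pos: [0.5048, -0.1668, 0.2516]
ee_rot: [[-0.981, -0.196, 0.0], [-0.196, 0.981, 0.0], [-0.0, 0.0, -1.0]]
force: [-1.7, 0.4, 0.3]
finger_gap: 0.0154
gripper_force: 59.3
```

```bash
python3 f.py 30
```

```text
21.05 [ 0.50471913 -0.16685346  0.25158048] F [-0.359  0.697 -0.172  0.205  0.101  0.006] [0.53 0.46 0.53 0.08 0.06 0.03] past tip 0.008263886572264591 lat 0.000949989152582544
F along arm -0.21613966094727616
```

Emit:
apply_moves([
  [-0.004,0.002,-0.026],
  [-0.003,0,-0.026],
  [0,0,0],
  [0,0,0],
  [0,0,0],
], jaw=[-1,-1,-1,-1,-1], twist=[0,0,0,0,0])

```text
time: 21.47
tcp_pos: [0.5046, -0.1668, 0.2503]
ee_rot: [[-0.981, -0.196, 0.0], [-0.196, 0.981, -0.0], [-0.0, -0.0, -1.0]]
force: [0.1, 1.0, 0.0]
finger_gap: 0.0154
gripper_force: 59.3
```

```bash
python3 f.py 7
```

```text
21.8167 [ 0.504574   -0.16686291  0.25029568] F [ 0.22   1.158 -0.161  0.319 -0.102 -0.017] [0.42 0.39 0.67 0.03 0.04 0.03] past tip 0.008119703785370061 lat 0.0009690828783669566
F along arm 0.4419890712344356
```

Emit:
apply_moves([
  [0,0,0],
], jaw=[-1], twist=[0])

```text
time: 21.9
tcp_pos: [0.5046, -0.1669, 0.2503]
ee_rot: [[-0.981, -0.195, 0.0], [-0.195, 0.981, -0.0], [-0.0, -0.0, -1.0]]
force: [-0.0, 1.4, -0.8]
finger_gap: 0.0152
gripper_force: 59.3
```

Emit:
apply_moves([
  [0,0,0],
], jaw=[-1], twist=[0])

```text
time: 21.98
tcp_pos: [0.5046, -0.1669, 0.2503]
ee_rot: [[-0.981, -0.195, 0.0], [-0.195, 0.981, -0.0], [-0.0, -0.0, -1.0]]
force: [1.1, 1.2, 0.2]
finger_gap: 0.0153
gripper_force: 59.3
```

Emit:
apply_moves([
  [0,0,0],
], jaw=[-1], twist=[0])

```text
time: 22.07
tcp_pos: [0.5046, -0.1669, 0.2503]
ee_rot: [[-0.981, -0.195, 0.0], [-0.195, 0.981, -0.0], [-0.0, -0.0, -1.0]]
force: [0.9, 0.7, -0.2]
finger_gap: 0.0152
gripper_force: 59.3
```

Emit:
apply_moves([
  [0,0,0],
], jaw=[-1], twist=[0])

```text
time: 22.15
tcp_pos: [0.5046, -0.1669, 0.2503]
ee_rot: [[-0.981, -0.196, 0.0], [-0.196, 0.981, -0.0], [-0.0, -0.0, -1.0]]
force: [1.1, 1.3, 0.1]
finger_gap: 0.015
gripper_force: 59.3
```

Emit:
apply_moves([
  [0,0,0],
], jaw=[-1], twist=[0])

```text
time: 22.23
tcp_pos: [0.5046, -0.1669, 0.2503]
ee_rot: [[-0.981, -0.195, 0.0], [-0.195, 0.981, 0.0], [-0.0, 0.0, -1.0]]
force: [-0.4, 1.8, 0.3]
finger_gap: 0.0152
gripper_force: 59.3
```

Emit:
apply_moves([
  [0,0,0],
], jaw=[-1], twist=[0])

```text
time: 22.32
tcp_pos: [0.5045, -0.1669, 0.2503]
ee_rot: [[-0.981, -0.195, 0.0], [-0.195, 0.981, -0.0], [-0.0, -0.0, -1.0]]
force: [0.7, 1.2, -0.7]
finger_gap: 0.015
gripper_force: 59.3
```

```bash
python3 -c "
from h import *
s=monitor.get_state();print(s['force'],s['moment'])"
```

```text
[ 0.65181899  1.19137677 -0.72362563] [ 0.30202214 -0.1545792  -0.00350201]
```

Vertical force averages about -0.15 N, so the spring carries the weight. One last trim, then a gentle release.

Emit:
apply_moves([
  [-0.002,0.005,-0.04],
  [0,0,0],
  [0,0,0],
  [0,0,0],
  [0,0,0],
], jaw=[-1,-1,-1,-1,-1], twist=[0,0,0,0,0])

```text
time: 22.73
tcp_pos: [0.5045, -0.1668, 0.2493]
ee_rot: [[-0.981, -0.195, 0.0], [-0.195, 0.981, -0.0], [-0.0, -0.0, -1.0]]
force: [1.5, 1.3, -0.7]
finger_gap: 0.0154
gripper_force: 59.3
```

```bash
python3 f.py 8
```

```text
23.1333 [ 0.50445485 -0.16684441  0.2492748 ] F [ 0.899  1.142  0.345  0.144 -0.181 -0.012] [0.29 0.54 0.35 0.07 0.04 0.03] past tip 0.008006469567663908 lat 0.001010514212389857
F along arm 1.1043949492089373
```

Emit:
apply_moves([
  [0.004,0.002,0],
  [0,0,0],
  [0,0,0],
  [0,0,0],
  [0,0,0],
], jaw=[-1,-1,-1,-1,-1], twist=[0,0,0,0,0])

```text
time: 23.55
tcp_pos: [0.5045, -0.1668, 0.2493]
ee_rot: [[-0.981, -0.195, -0.0], [-0.195, 0.981, -0.0], [0.0, -0.0, -1.0]]
force: [0.5, 0.3, -1.0]
finger_gap: 0.0153
gripper_force: 59.3
```

```bash
python3 f.py 6
```

```text
23.85 [ 0.5044728  -0.1667935   0.24925065] F [ 0.817 -0.023  0.206 -0.    -0.113 -0.029] [0.37 0.43 0.5  0.04 0.01 0.04] past tip 0.008034027797856346 lat 0.0010569291929813588
F along arm 0.7969820797131064
```

Emit:
apply_moves([
  [0.003,0.001,0],
  [0,0,0],
  [0,0,0],
  [0,0,0],
  [0,0,0],
], jaw=[-1,-1,-0.55,-0.45,-0.35], twist=[0,0,0,0,0])

```text
time: 24.27
tcp_pos: [0.5045, -0.1666, 0.2492]
ee_rot: [[-0.981, -0.195, -0.0], [-0.195, 0.981, 0.0], [0.0, 0.0, -1.0]]
force: [-0.4, -0.1, -0.3]
finger_gap: 0.0275
gripper_force: 0.0
```

Emit:
apply_moves([
  [0,0,0],
  [0,0,0],
  [0,0,0],
  [0,0,0],
  [0,0,0],
], jaw=[-0.25,-0.1,0,0,0], twist=[0,0,0,0,0])

```text
time: 24.68
tcp_pos: [0.5046, -0.1667, 0.2493]
ee_rot: [[-0.981, -0.195, -0.0], [-0.195, 0.981, -0.0], [0.0, -0.0, -1.0]]
force: [-0.5, 0.3, -0.0]
finger_gap: 0.0424
gripper_force: 0.0
```

Run:
```python
from h import *
s=cap('scene','s6.png');w=cap('wrist','w6.png');st=monitor.get_state();print(st['time'],st['force'],st['moment'],st['finger_gap'])
cr=lambda i,x,y,W,H:cv2.resize(i[y:y+H,x:x+W],(400,300),interpolation=cv2.INTER_CUBIC)
r=lambda n:cv2.imread('pics/'+n)
cv2.imwrite('pics/c6.png',np.hstack([cr(r('s6.png'),230,75,100,75),cr(r('w6.png'),0,0,640,480)]))
```

```text
24.7833 [-0.67717969  0.01035592  0.99351333] [-0.0672348   0.046267   -0.00514055] 0.042796370754896874
```

View pics/c6.png

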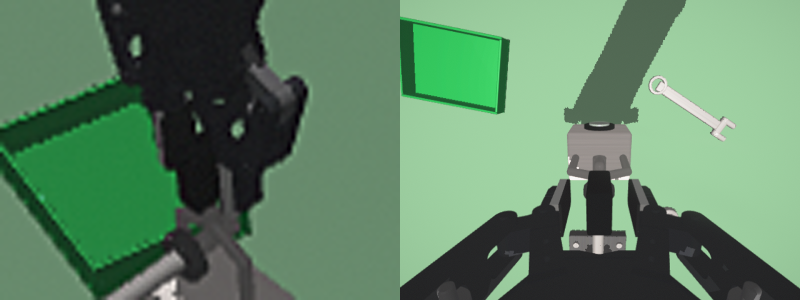

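Released. The head hangs in the notch with the tab free between the open fingers. Now I retreat straight up, then check for stillness.

Emit:
apply_moves([
  [0,0,0.2],
  [0,0,0.4],
  [0,0,0.6],
  [0,0,0.8],
  [0,0,1],
], jaw=[0.3,0.3,0.3,0.3,0.3], twist=[0,0,0,0,0])

```text
time: 25.2
tcp_pos: [0.504, -0.1665, 0.3251]
ee_rot: [[-0.981, -0.195, -0.002], [-0.195, 0.981, 0.0], [0.002, 0.001, -1.0]]
force: [-0.0, -1.4, -0.4]
finger_gap: 0.0555
gripper_force: 0.0
```

Emit:
apply_moves([
  [-0.4,0,0.8],
  [-0.6,0,0.5],
  [-0.4,0,0.2],
  [0,0,0],
  [0,0,0],
], jaw=[0.3,0.3,0.3,0.3,0.3], twist=[0,0,0,0,0])

```text
time: 25.62
tcp_pos: [0.4694, -0.1667, 0.3621]
ee_rot: [[-0.981, -0.195, 0.001], [-0.195, 0.981, -0.0], [-0.001, -0.0, -1.0]]
force: [-1.2, -0.2, -1.5]
finger_gap: 0.0555
gripper_force: 0.0
```

Emit:
apply_moves([
  [0,0,0],
  [0,0,0],
  [0,0,0],
  [0,0,0],
  [0,0,0],
], jaw=[0.3,0.3,0.3,0.3,0.3], twist=[0,0,0,0,0])

```text
time: 26.03
tcp_pos: [0.4697, -0.1666, 0.3613]
ee_rot: [[-0.981, -0.196, -0.001], [-0.196, 0.981, 0.0], [0.001, 0.0, -1.0]]
force: [0.4, -1.0, 0.3]
finger_gap: 0.0552
gripper_force: 0.0
```

Run:
```python
from h import *
a=cap('scene','s7.png')['img'].astype(int);im=[cap('scene')['img'].astype(int) for _ in range(4)]
for b in im: print('diff px in head region',(abs(b-a).max(2)[85:190,220:340]>40).sum())
S=cv2.imread('pics/s7.png')
g=S.max(2)[85:135,255:310];m=(g<35).astype(np.uint8);c=max(cv2.findContours(m,0,1)[0],key=cv2.contourArea);x,y,w,h=cv2.boundingRect(c);print('dark blob',x+255,y+85,w,h)
st=monitor.get_state();print(st['time'],st['tcp_pos'],st['force'])
p=np.array([.5045,-.1666,.252]);print('expected tab',proj(cap('top'),p),proj(cap('scene'),p))
cv2.imwrite('pics/c7.png',cv2.resize(S[70:190,220:380],(800,600),interpolation=cv2.INTER_CUBIC))
```

```text
diff px in head region 1
diff px in head region 3
diff px in head region 3
diff px in head region 3
dark blob 274 106 15 22
26.2833 [ 0.46964783 -0.16667321  0.36170008] [ 0.55291235  0.19705745 -0.10300564]Traceback (most recent call last):
  File "<stdin>", line 7, in <module>
  File "h.py", line 4, in cap
    c=eyes.capture(n)
ValueError: 200 camera calls are used up
```

Run:
```python
from h import *
import pickle
s=pickle.load(open('c2.pkl','rb'))[0];print('tab expected',proj(s,(.5055,-.1666,.252)))
S=cv2.imread('pics/s7.png').max(2);m=(S[85:150,250:310]<40).astype(np.uint8)
for c in cv2.findContours(m,0,1)[0]:
    if cv2.contourArea(c)>30: x,y,w,h=cv2.boundingRect(c);print(x+250,y+85,w,h)
```

```text
tab expected (np.float64(281.29083234694485), np.float64(116.82564323138674))
274 106 15 22
```

Emit:
apply_moves([
  [0,0,0],
  [0,0,0],
  [0,0,0],
  [0,0,0],
  [0,0,0],
], jaw=[0.3,0.3,0.3,0.3,0.3], twist=[0,0,0,0,0])

```text
time: 26.75
tcp_pos: [0.4696, -0.1667, 0.3618]
ee_rot: [[-0.981, -0.195, 0.0], [-0.195, 0.981, -0.0], [-0.0, -0.0, -1.0]]
force: [-0.5, -0.5, -0.1]
finger_gap: 0.0552
gripper_force: 0.0
```

Emit:
apply_moves([
  [0,0,0],
  [0,0,0],
  [0,0,0],
  [0,0,0],
  [0,0,0],
], jaw=[0.3,0.3,0.3,0.3,0.3], twist=[0,0,0,0,0])

```text
time: 27.17
tcp_pos: [0.4696, -0.1667, 0.3618]
ee_rot: [[-0.981, -0.195, -0.0], [-0.195, 0.981, 0.0], [0.0, 0.0, -1.0]]
force: [0.7, -0.6, 0.5]
finger_gap: 0.0553
gripper_force: 0.0
```

Emit:
apply_moves([
  [0,0,0],
  [0,0,0],
  [0,0,0],
  [0,0,0],
  [0,0,0],
], jaw=[0.3,0.3,0.3,0.3,0.3], twist=[0,0,0,0,0])

```text
time: 27.58
tcp_pos: [0.4696, -0.1667, 0.3617]
ee_rot: [[-0.981, -0.195, -0.0], [-0.195, 0.981, 0.0], [0.0, 0.0, -1.0]]
force: [-0.6, -0.4, -0.5]
finger_gap: 0.0554
gripper_force: 0.0
```

Emit:
apply_moves([
  [0,0,0],
  [0,0,0],
  [0,0,0],
  [0,0,0],
  [0,0,0],
], jaw=[0.3,0.3,0.3,0.3,0.3], twist=[0,0,0,0,0])

```text
time: 28.0
tcp_pos: [0.4696, -0.1667, 0.3618]
ee_rot: [[-0.981, -0.195, 0.0], [-0.195, 0.981, 0.0], [-0.0, 0.0, -1.0]]
force: [0.5, -0.3, 0.2]
finger_gap: 0.0555
gripper_force: 0.0
```

The tab is seen at (281.5,117) and was expected at (281.3,116.8), so it hasn't moved since release.

```bash
python3 -c "
from workcell import manip
print(manip.job_done())"
```

```text
the job is handed in; nothing more can be done
None
```

The gauge head hangs still by its bail in the arm's notch, let go only once the spring carried its weight, with the gripper clear and nothing else on the bench touched; I handed the job in at about 28 s, and no verdict came back.

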